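Clear the preparation plate and put the flasks to soak

TASK

Tidy up the microscopy bench: first take the scraper block and wipe every white chip off the black plate into the red catch tray at its front edge; the chips are sharp, so never touch them with the fingers. Then stand the scraper upright back on its dark rubber pad, all of its blade on the pad and along it. Only after that, lower each glass flask gently, foot down and without dropping or ramming it, right to the floor of the deep pot of its cap's colour, and leave the other bench things where they are.

Things in the scene. Friction and masses are not known exactly. Their poses are not given: they have to be found in the camera images.
- station: fixed black plate with a red catch tray at its front edge. Origin on the table under the plate's middle; +x points away from the tray. Plate top 30 above the table, from x -123 (open edge over the tray) to x +115, y -95 to +95; lips 8 wide, 8 high on the other three sides (all in mm)
- plate (a point): middle of the plate's top face, 30 above the table; axes as station
- tray (a point): middle of the catch tray's inner floor, 5 above the table, at x -162.5 of the station. Inside the tray measures 79 (x) by 194 (y); its walls reach 42 above the table, and on the fourth side it is bounded by the plate's 30 high edge
- pad: fixed dark rubber pad, the scraper's place: 150 (x) by 84 (y), 2 thick; origin under its middle on the table (all in mm)
- scraper: loose scraper block, 250 g. Orange blade block 110 (x) by 40 (y) by 22 tall, with a grey handle on top of it, 64 (x) by 20 (y), from 22 to 64 above the underside. Origin at the middle of the underside, z up. Starts standing on the pad; grip the handle across y (all in mm)
- chip1: loose white chip, about 17 x 13 and 6 thick, 12 g, lying on the plate at the start; origin at the middle of its underside. May be absent (all in mm)
- chip2: loose white chip, about 17 x 13 and 6 thick, 12 g, lying on the plate at the start; origin at the middle of its underside. May be absent (all in mm)
- chip3: loose white chip, about 17 x 13 and 6 thick, 12 g, lying on the plate at the start; origin at the middle of its underside. May be absent (all in mm)
- chip4: loose white chip, about 17 x 13 and 6 thick, 12 g, lying on the plate at the start; origin at the middle of its underside. May be absent (all in mm)
- chip5: loose white chip, about 17 x 13 and 6 thick, 12 g, lying on the plate at the start; origin at the middle of its underside. May be absent (all in mm)
- chip6: loose white chip, about 17 x 13 and 6 thick, 12 g, lying on the plate at the start; origin at the middle of its underside. May be absent (all in mm)
- flask_blue: loose flat-footed round flask of clear glass with a blue cap: bulb 46 across at 23 above the foot, neck 18 thick, cap 22 thick from 76 to 108 above the foot; 120 g. Origin at the middle of the foot, z up. Stands on the table at the start. May be absent (all in mm)
- flask_yellow: loose flat-footed round flask of clear glass with a yellow cap: bulb 46 across at 23 above the foot, neck 18 thick, cap 22 thick from 76 to 108 above the foot; 120 g. Origin at the middle of the foot, z up. Stands on the table at the start. May be absent (all in mm)
- flask_green: loose flat-footed round flask of clear glass with a green cap: bulb 46 across at 23 above the foot, neck 18 thick, cap 22 thick from 76 to 108 above the foot; 120 g. Origin at the middle of the foot, z up. Stands on the table at the start. May be absent (all in mm)
- pot_blue: fixed deep blue pot, 80 tall, 76 across outside and 68 inside at the rim, 60 inside at the floor; origin on the table under its middle (all in mm)
- pot_blue_floor (a point): middle of the blue pot's inner floor, 6 above the table, 74 below the rim
- pot_yellow: fixed deep yellow pot, 80 tall, 76 across outside and 68 inside at the rim, 60 inside at the floor; origin on the table under its middle (all in mm)
- pot_yellow_floor (a point): middle of the yellow pot's inner floor, 6 above the table, 74 below the rim
- pot_green: fixed deep green pot, 80 tall, 76 across outside and 68 inside at the rim, 60 inside at the floor; origin on the table under its middle (all in mm)
- pot_green_floor (a point): middle of the green pot's inner floor, 6 above the table, 74 below the rim
- dish: clear round culture dish, 54 wide, 14 tall; loose bystander, to be left alone; origin at the middle of its underside (all in mm)
- bottle: amber glass bottle, 60 wide, 150 tall; loose bystander, to be left alone; origin at the middle of its underside (all in mm)
- jar: white plastic jar, 60 wide, 70 tall; loose bystander, to be left alone; origin at the middle of its underside (all in mm)
- box: small cardboard box, 60 x 45 x 50 tall; loose bystander, to be left alone; origin at the middle of its underside (all in mm)
There are look-alikes about, which are no part of the job. Leave any purple look-alike of the scraper alone.

How it is judged:
By the outcome, as a careful person would: the job done as asked, in the order asked, and still so for the second after the job is handed in, with the robot touching nothing.
Of chip1, chip2, chip3, chip4, chip5, chip6 only 4 to 6 are there at a start; the rules pass over those that are not, and their reading is None.
Of flask_blue, flask_yellow, flask_green only 2 to 3 are there at a start; the rules pass over those that are not, and their reading is None.
At some moment in a run one of chip1, chip2, chip3, chip4, chip5, chip6, scraper may be knocked a few centimetres aside while the robot is not near it.
It also fails if it takes over 210 s, if anything falls off the work surface, if the arm or the gripper's body presses on something with over 40 N, if the wrist force passes 120 N, or if a joint passes its speed limit or range.

ROBOT

A 6-joint arm with a two-finger parallel gripper is mounted at the origin on the work surface. World frame = base frame: x ahead of the robot, y to its left, z up, the work surface at z = 0. Lengths are in m, angles in rad, forces in N, time in s.
With the tool pointing down it reaches from about 0.225 to 0.875 m from the base axis. Payload 3.4 kg.
Tool frame: the origin (TCP) lies on the mounting face of the last link; the fingertips stand 173 mm ahead of it and the grasp point (between the pads) lies 155 mm ahead of it; z points along the fingers, y is the line along which they close (so a half turn about z gives the same grasp; the last joint's range is limited). The gripper opens to 85 mm and grips with 20 to 120 N. Pads are 22 mm wide; open, the fingers measure 114 mm over their backs; the gripper's body (76 mm by 85 mm) begins 54 mm behind the grasp point. The pads swing forward as they close: fully open they stand 13 mm farther back than shut.
Start: joints at [-0.121, 0.276, 1.505, -0, 1.361, -0.121], TCP at [0.575, -0, 0.405] pointing down, gripper open.
Joint ranges: [-2.89, 2.89], [-0.75, 2.08], [0.22, 2.7], [-1.18, 4.32], [0.11, 2.71], [-2.7, 2.7]. Speed limits (rad/s): [2.57, 2.57, 3.14, 3.14, 3.14, 3.14].

INTERFACE

Orientations are given as a unit quaternion [w, x, y, z].
In Python, from rig import manip gives the robot as it stands.
- The arm moves only by the tool carry_out, never from a script. Its arguments are lists of equal length, an entry for each row: "linear": the shift along the world's x, y, z each as a share of 500 mm, from -1 to 1, a list of three; "angular": the turn, a rotation vector about the world's x, y, z each as a share of 0.08 rad, from -1 to 1, a list of three; "hand": the opening, from 0 (shut) to 1 (fully open). In form: {"linear": [[x, y, z], ...], "angular": [[rx, ry, rz], ...], "hand": [hand, ...]}. A call has 1 to 8 rows; each row shifts and turns the commanded pose from where the row before left it; what a row does not reach is not made up. A row lasts 1/12 s, in which the tool goes at most 41.7 mm and 7.16 degrees, less where a joint would pass 70% of its speed; a pose out of reach is approached as far as the arm can. A call with a number of a shift or a turn outside -1 to 1 is refused whole. A call with a gripper value outside its range is refused whole. The fingers move at their own pace and stop on an object; "force" is the grip in N (left out, the last holds). Time passes only in rows, so rows that do not move let the fingers close. It gives the time, the measured TCP pose, the force, the opening and the grip force at its end, in the units of the state.
- manip.get_state(): the state, without advancing time (a new reading comes with each control period).
- manip.get_image(name): name is "scene" or "side" or "wrist"; returns the picture (480x640x3 uint8, red, green, blue); there is no depth.
- manip.camera_params(name): a dict with "fx", "fy", "cx", "cy" (pixels), "view" (4x4, takes a point from world to camera coordinates); the wrist camera has in their place "hand_eye" (4x4, takes a point from camera to tool coordinates, whose origin is the TCP and whose axes are the flange's). Camera axes: x right, y down, z forward; pixel columns grow to the right and rows downward; lengths in m; the calibration is good to about 2 mm. A picture is of the moment at which its call begins: read the wrist's pose just before it. camera_params takes no time and is no camera call.
- manip.sign_off(): hands the job in; it is judged then, once.
The state is a dict: "clock": time; "qpos": joint angles; "qd": joint speeds; "effort": joint torques, N m; "position": TCP position; "ee_rot": TCP orientation; "contact_force": force on the tool from outside, world axes, zero at the start; "moment": the same for the moment, N m; "width": finger opening in m; "gripper_force": force on a finger pad.
Only numpy, scipy, OpenCV 4.12 (cv2) and the standard library are available. Lean on these libraries where they do the work, as an engineer would, in place of code of your own. Each camera call takes 0.05 s, during which the arm holds its last target. There are 200 camera calls.

## Working session

There is one attempt and no reset: what is moved stays moved. The work goes in short steps, Python scripts to look and compute and a tool call to move; the robot and the scene stay as the last step left them, time stands still between calls to the robot, and variables do not carry over. Pictures are saved under pics/ and viewed, at most 14 in all, crops included, and the job is handed in when it is done.

Besides the shell and the picture viewer there is one more tool, called after ">>>" as name(argument=value, ...) on one line, values as JSON. carry_out: Moves the arm, as the interface text tells. Its arguments: {"type":"object","properties":{"linear":{"type":"array"},"angular":{"type":"array"},"hand":{"type":"array"},"force":{"type":"number"}},"required":["linear","angular","hand"]}

```bash
ls; mkdir -p pics; cat > h.py <<'E'
import numpy as np, cv2
from rig import manip
def snap(n,f=None):
    im=np.array(manip.get_image(n)); 
    if f: cv2.imwrite('pics/'+f,im[:,:,::-1])
    return im
def ray(n,u,v,z,st=None):
    c=manip.camera_params(n)
    d=np.array([(u-c['cx'])/c['fx'],(v-c['cy'])/c['fy'],1.])
    if 'view' in c:
        M=np.linalg.inv(np.array(c['view']))
    else:
        from scipy.spatial.transform import Rotation as R
        q=st['ee_rot'];T=np.eye(4);T[:3,:3]=R.from_quat([q[1],q[2],q[3],q[0]]).as_matrix();T[:3,3]=st['position'];M=T@np.array(c['hand_eye'])
    o=M[:3,3];d=M[:3,:3]@d
    return o+d*(z-o[2])/d[2]
E
python3 - <<'E'
from h import *
a=snap('scene','scene0.png');b=snap('side','side0.png')
st=manip.get_state();w=snap('wrist','wrist0.png')
print(st)
for n in('scene','side','wrist'):print(n,manip.camera_params(n))
E
```

```text
pics
{'clock': 0.1, 'qpos': array([-1.21007365e-01,  2.76514943e-01,  1.50599929e+00,  8.71517128e-06,
        1.36071166e+00, -1.21017424e-01]), 'qd': array([-0.00067215, -0.00244058, -0.0025521 , -0.00068276, -0.00074762,
       -0.00013026]), 'effort': array([ 1.55745878e-03, -4.17697620e+01, -2.46405226e+01, -1.74112388e-04,
        5.80947395e-03,  2.85749664e-07]), 'position': array([5.74808989e-01, 1.52442568e-05, 4.03938461e-01]), 'ee_rot': array([-6.45548713e-04,  7.07103634e-01,  7.07109457e-01, -5.00153397e-04]), 'contact_force': array([-0.24108203,  0.06265826,  0.51883753]), 'moment': array([-0.00305378,  0.00743418,  0.04843539]), 'gripper_force': 0.0, 'width': 0.08573208113721088}
scene {'fx': 444.52704311359633, 'fy': 444.52704311359633, 'cx': 320.8165014586486, 'cy': 242.20199271367946, 'view': array([[-0.55247335,  0.83325701, -0.02135319,  0.30931685],
       [ 0.50600458,  0.31491813, -0.80298564, -0.25122306],
       [-0.6623689 , -0.45443298, -0.59561574,  1.50431787],
       [ 0.        ,  0.        ,  0.        ,  1.        ]])}
side {'fx': 504.49280405398036, 'fy': 504.49280405398036, 'cx': 325.412121348142, 'cy': 244.51772986032037, 'view': array([[ 0.91712271, -0.39804894,  0.02104699, -0.5011    ],
       [-0.24838833, -0.61199887, -0.75083994,  0.1619808 ],
       [ 0.31175177,  0.68338453, -0.66014878,  0.96704206],
       [ 0.        ,  0.        ,  0.        ,  1.        ]])}
wrist {'fx': 372.6416891512097, 'fy': 372.6416891512097, 'cx': 312.7750730748874, 'cy': 240.68435813166855, 'hand_eye': array([[-3.55261692e-04, -9.57606916e-01, -2.88077885e-01,
         7.29120486e-02],
       [ 9.99999730e-01, -1.54829483e-04, -7.18541141e-04,
        -6.97297138e-04],
       [ 6.43477016e-04, -2.88078063e-01,  9.57606712e-01,
         3.01517255e-02],
       [ 0.00000000e+00,  0.00000000e+00,  0.00000000e+00,
         1.00000000e+00]])}
```

View pics/scene0.png

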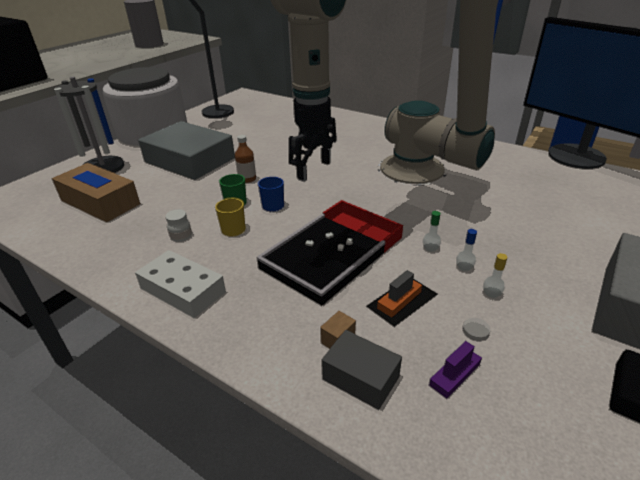

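View pics/side0.png

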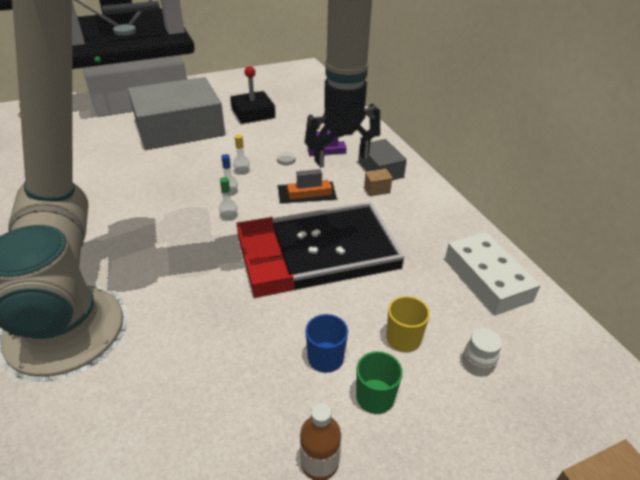

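View pics/wrist0.png

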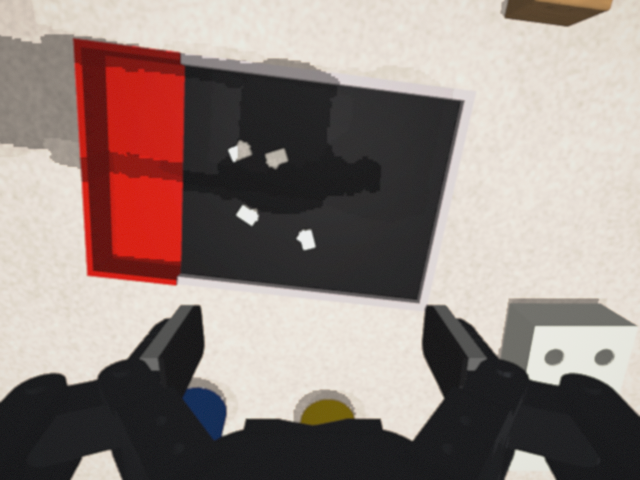

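The pictures show four chips on the plate, at wrist pixels (240,151), (277,158), (247,215) and (306,240). The orange scraper stands on its pad at scene (400,297), and the purple look-alike is at (457,368). The three flask caps are at scene (435,217) green, (471,236) blue and (501,260) yellow, and the pots are at (232,190) green, (271,193) blue and (231,216) yellow.

```bash
cat >> h.py <<'E'
def hsv(im): return cv2.cvtColor(im,cv2.COLOR_RGB2HSV)
def blobs(im,lo,hi,amin=12):
    m=cv2.inRange(hsv(im),np.array(lo),np.array(hi))
    n,l,s,c=cv2.connectedComponentsWithStats(m)
    return [(c[i],s[i],l==i) for i in range(1,n) if s[i,4]>=amin]
def tri(n1,p1,n2,p2):
    o=[];D=[]
    for n,p in((n1,p1),(n2,p2)):
        a=ray(n,*p,0.);b=ray(n,*p,.3);o.append(a);D.append((b-a)/np.linalg.norm(b-a))
    A=np.stack([D[0],-D[1]],1);t=np.linalg.lstsq(A,o[1]-o[0],rcond=None)[0]
    P=o[0]+t[0]*D[0];Q=o[1]+t[1]*D[1];return (P+Q)/2,np.linalg.norm(P-Q)
E
python3 - <<'E'
from h import *
np.set_printoptions(precision=4,suppress=True)
I={n:cv2.imread(f'pics/{n}0.png')[:,:,::-1].copy() for n in('scene','side','wrist')}
C={'blue':([108,150,40],[122,255,255]),'yellow':([20,150,60],[32,255,255]),'green':([55,120,30],[80,255,255]),'orange':([5,190,90],[15,255,255]),'red':([0,200,60],[4,255,255])}
for n in('scene','side'):
    for k,(lo,hi) in C.items():
        for c,s,_ in blobs(I[n],lo,hi,25): print(n,k,c.round(1),s)
st={'position':np.array([.5748,0,.4039]),'ee_rot':[-6.455e-4,.7071,.7071,-5e-4]}
# wrist chips & plate corners
for c,s,_ in blobs(I['wrist'][:300],[0,0,110],[179,60,255],60):
    if 185<c[0]<450 and 80<c[1]<300: print('chip',c.round(1),s[2:],ray('wrist',*c,.036,st))
for nm,p,z in(('tray far-L wall',(75,39),.042),('tray near-L wall',(89,276),.042),('tray/plate top',(181,65),.03),('tray/plate bot',(180,276),.03),('lip corner TR',(468,93),.038),('lip corner BR',(421,302),.038)):
    print(nm,ray('wrist',*p,z,st))
E
```

```text
scene blue [497.8  12.7] [495   0   8  33  97]
scene blue [102.1 116.3] [ 92  90  21  54 268]
scene blue [567.7 131.3] [551 117  35  29 669]
scene blue [593.4 136. ] [589 127  10  20  57]
scene blue [ 91.7 178.8] [ 74 171  36  16 297]
scene blue [271.5 193.1] [259 177  25  34 703]
scene blue [470.8 236. ] [466 229  11  15 108]
scene yellow [231.  215.7] [216 197  29  39 886]
scene yellow [500.4 261.3] [495 254  12  16 139]
scene green [233.4 186.3] [220 175  26  29 518]
scene green [435.  217.5] [432 211   8  14  89]
scene orange [398.2 297.5] [378 281  44  29 296]
scene red [334.8 205.9] [324 201  23  12  30]
scene red [363.2 226.6] [332 212  70  29 736]
scene red [386.  219.3] [375 215  22   9  26]
side blue [225.6 160.7] [223 155   6  12  54]
side blue [325.9 341.9] [ 307  316   40   55 1767]
side yellow [238.7 140.6] [236 135   6  12  56]
side yellow [406.3 322.8] [ 388  297   41   54 1760]
side green [97.1 58.8] [94 56  7  7 41]
side green [224.5 184. ] [221 178   7  14  77]
side green [377.4 381.2] [ 358  353   43   60 2103]
side orange [308.1 190.2] [287 182  44  16 345]
side red [263.5 257.7] [ 239  227   53   60 1609]
side red [270.7 289.2] [266 286  12   7  26]
chip [360.6 134.1] [   640    300 111468] [0.6149 0.0684 0.036 ]
chip [239.2 150.9] [ 23  21 315] [0.5083 0.0541 0.036 ]
chip [275.9 157.7] [ 23  19 294] [0.5406 0.0482 0.036 ]
chip [247.6 214.7] [ 23  21 302] [ 0.5128 -0.0035  0.036 ]
chip [306.2 239.2] [ 20  21 288] [ 0.5671 -0.0271  0.036 ]
tray far-L wall [0.383  0.1417 0.042 ]
tray near-L wall [ 0.3588 -0.0622  0.042 ]
tray/plate top [0.462  0.1244 0.03  ]
tray/plate bot [ 0.4415 -0.0671  0.03  ]
lip corner TR [0.7037 0.1016 0.038 ]
lip corner BR [ 0.6803 -0.0913  0.038 ]
```

```bash
python3 - <<'E'
from h import *
np.set_printoptions(precision=4,suppress=True)
for k,a,b in(('blue',(470.8,236),(225.6,160.7)),('yellow',(500.4,261.3),(238.7,140.6)),('green',(435,217.5),(224.5,184)),('orange',(398.2,297.5),(308.1,190.2)),('potb',(271.5,193.1),(325.9,341.9)),('poty',(231,215.7),(406.3,322.8)),('potg',(233.4,186.3),(377.4,381.2))):
    print(k,tri('scene',a,'side',b),ray('scene',*a,.092),ray('side',*b,.092))
# blade long axis from scene bottom edge: handle-top pixels
for p,z in(((369,303),.002),((403,322),.002),((437,293),.002)): print(ray('scene',*p,z))
E
```

```text
blue (array([0.414 , 0.3226, 0.0929]), np.float64(0.0013053716728164749)) [0.4136 0.3221 0.092 ] [0.4141 0.3251 0.092 ]
yellow (array([0.4717, 0.406 , 0.0931]), np.float64(0.0011615189342162825)) [0.471  0.4056 0.092 ] [0.4719 0.4089 0.092 ]
green (array([0.385 , 0.2237, 0.0936]), np.float64(0.0014308060691490359)) [0.3837 0.2228 0.092 ] [0.3851 0.2271 0.092 ]
orange (array([0.6028, 0.2384, 0.0084]), np.float64(0.004891151447119843)) [0.6887 0.2697 0.092 ] [0.5575 0.1313 0.092 ]
potb (array([ 0.4379, -0.2521,  0.0438]), np.float64(0.0019611858393849)) [ 0.5016 -0.1969  0.092 ] [ 0.4214 -0.2851  0.092 ]
poty (array([ 0.593 , -0.2692,  0.0449]), np.float64(0.0007416232718481128)) [ 0.6436 -0.2138  0.092 ] [ 0.5671 -0.3009  0.092 ]
potg (array([ 0.48  , -0.3639,  0.0534]), np.float64(0.0014294212299725204)) [ 0.528  -0.3118  0.092 ] [ 0.4653 -0.3858  0.092 ]
[0.6496 0.188  0.002 ]
[0.6614 0.2758 0.002 ]
[0.5391 0.3026 0.002 ]
```

>>> carry_out(linear=[[0, 0.08, 0], [0, 0.08, 0], [0, 0.08, 0], [0, 0.08, 0], [0, 0.08, 0], [0, 0.08, 0], [0, 0.08, 0], [0, 0, 0]], angular=[[0, 0, 0], [0, 0, 0], [0, 0, 0], [0, 0, 0], [0, 0, 0], [0, 0, 0], [0, 0, 0], [0, 0, 0]], hand=[1, 1, 1, 1, 1, 1, 1, 1])

```text
clock: 0.82
position: [0.5742, 0.2867, 0.4039]
ee_rot: [-0.002, 0.705, 0.709, 0.002]
contact_force: [-0.1, -0.6, -0.1]
width: 0.0851
gripper_force: 0.0
```

```bash
python3 - <<'E'
from h import *
np.set_printoptions(precision=4,suppress=True)
st=manip.get_state();w=snap('wrist','wrist1.png')
print(st['position'],st['ee_rot'])
for k,lo,hi in(('or',[5,150,60],[16,255,255]),('pur',[130,90,40],[160,255,255]),('dark',[0,0,0],[179,90,50])):
    for c,s,m in blobs(w,lo,hi,200):
        P=np.array([ray('wrist',u,v,{'or':.024,'pur':.022,'dark':.002}[k],st)[:2] for v,u in np.argwhere(m)[::3]])
        r=cv2.minAreaRect((P*1000).astype(np.float32)); print(k,c.round(),s,r)
cv2.imwrite('pics/crop1.png',w[:,:,::-1])
E
```

```text
[0.5742 0.2867 0.4039] [-0.0021  0.705   0.7092  0.0017]
or [339. 248.] [ 284  223  118   63 2931] ((602.649658203125, 242.5815887451172), (46.03425979614258, 111.98387908935547), 79.0281753540039)Traceback (most recent call last):
  File "<stdin>", line 7, in <module>
  File "h.py", line 8, in ray
    c=manip.camera_params(n)
ValueError: time passes only in moves, steps and waits
```

View pics/wrist1.png

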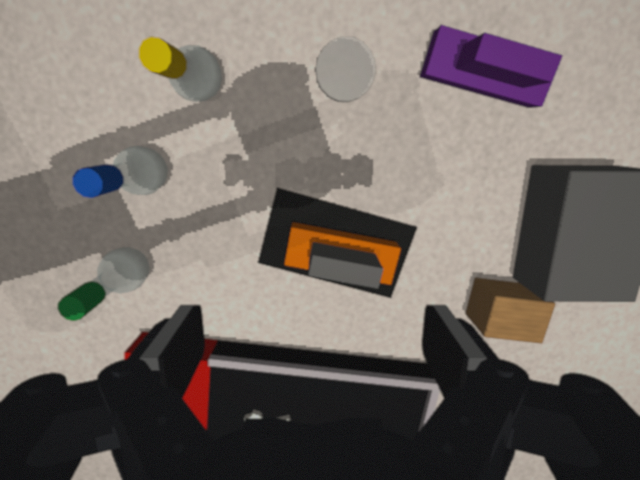

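Two blocks could be the scraper: orange at (339,255) on the dark pad, and purple at (492,65) on the bare table. The orange one fits, since it has an orange blade and grey handle and stands on its pad. I'll confirm it in an enlarged crop.

```bash
python3 - <<'E'
import re
s=open('h.py').read()
s=s.replace("def snap","import pickle,os\nif not os.path.exists('cam.pkl'): pickle.dump({n:manip.camera_params(n) for n in('scene','side','wrist')},open('cam.pkl','wb'))\nCAM=pickle.load(open('cam.pkl','rb'))\ndef snap").replace("c=manip.camera_params(n)\n","c=CAM[n]\n")
open('h.py','w').write(s)
E
python3 - <<'E'
from h import *
st={'position':np.array([.5742,.2867,.4039]),'ee_rot':[-.0021,.705,.7092,.0017]}
w=cv2.imread('pics/wrist1.png')[:,:,::-1].copy()
cv2.imwrite('pics/crop1.png',cv2.resize(w[180:305,250:430,::-1],None,fx=4,fy=4,interpolation=cv2.INTER_CUBIC))
h=hsv(w)
def rect(m,z):
    P=np.array([ray('wrist',u,v,z,st)[:2] for v,u in np.argwhere(m)])
    print(len(P),cv2.minAreaRect((P*1000).astype(np.float32)))
roi=np.zeros(w.shape[:2],bool);roi[180:300,255:420]=1
rect(roi&(h[...,2]>55)&(h[...,2]<115)&(h[...,1]<60)&(np.indices(roi.shape)[0]>245)&(np.indices(roi.shape)[0]<290)&(np.indices(roi.shape)[1]>305)&(np.indices(roi.shape)[1]<386),.066)
for p in((260,262),(276,188),(416,227),(391,297)): print(ray('wrist',*p,.002,st))
E
```

```text
1649 ((601.3092651367188, 239.09808349609375), (24.57131576538086, 65.73060607910156), 78.44756317138672)
[0.51744902 0.22612585 0.002     ]
[0.53615114 0.30468746 0.002     ]
[0.67942488 0.26532036 0.002     ]
[0.65879977 0.18653706 0.002     ]
```

View pics/crop1.png

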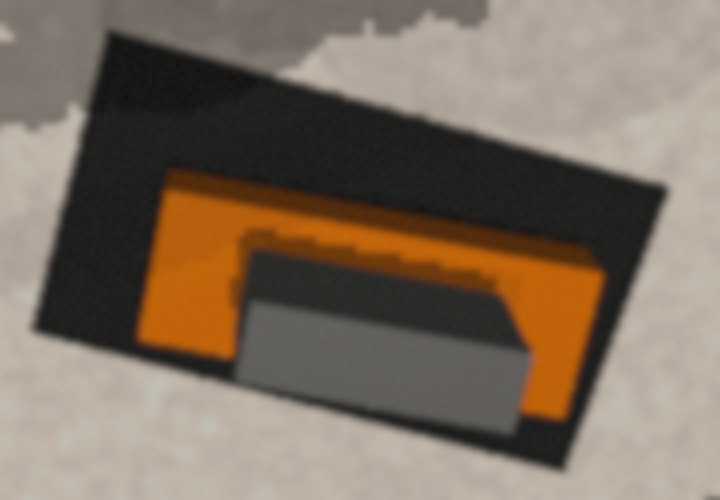

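The crop confirms it: an orange blade with a grey handle, standing on the dark pad. I'll turn and approach.

>>> carry_out(linear=[[0.007, -0.012, 0], [0.007, -0.012, 0], [0.007, -0.012, 0], [0.007, -0.012, 0], [0.007, -0.012, 0], [0.007, -0.012, 0], [0.006, -0.012, 0], [0.006, -0.012, 0]], angular=[[0, 0, 1], [0, 0, 1], [0, 0, 1], [0, 0, 1], [0, 0, 1], [0, 0, 1], [0, 0, 1], [0, 0, 1]], hand=[1, 1, 1, 1, 1, 1, 1, 1])

```text
clock: 1.53
position: [0.6022, 0.2304, 0.4044]
ee_rot: [-0.0, 0.448, 0.894, -0.001]
contact_force: [0.4, 0.1, 0.4]
width: 0.0855
gripper_force: 0.0
```

>>> carry_out(linear=[[0, 0, -0.02], [0, 0, -0.02], [0, 0, -0.02], [0, 0, -0.02], [0, 0, -0.02], [0, 0, -0.02], [0, 0, -0.02], [0, 0, -0.02]], angular=[[0, 0, 1], [0, 0, 1], [0, 0, 1], [0, 0, 1], [0, 0, 1], [0, 0, 1], [0, 0, 1], [0, 0, 1]], hand=[1, 1, 1, 1, 1, 1, 1, 1])

```text
clock: 2.2
position: [0.6019, 0.2306, 0.324]
ee_rot: [-0.0, 0.143, 0.99, -0.0]
contact_force: [0.3, 0.0, -1.0]
width: 0.0851
gripper_force: 0.0
```

>>> carry_out(linear=[[0, 0, -0.02], [0, 0, 0], [0, 0, 0]], angular=[[0, 0, 1], [0, 0, 0], [0, 0, 0]], hand=[1, 1, 1])

```text
clock: 2.45
position: [0.6019, 0.231, 0.3141]
ee_rot: [-0.001, 0.107, 0.994, -0.0]
contact_force: [0.6, 0.8, 0.2]
width: 0.0855
gripper_force: 0.0
```

```bash
cat >> h.py <<'E'
from scipy.spatial.transform import Rotation as R
def pose(st):
    q=st['ee_rot'];r=R.from_quat([q[1],q[2],q[3],q[0]]).as_matrix()
    return st['position'].round(4),'ytool yaw',round(float(np.arctan2(r[1,1],r[0,1])),4),'z',r[:,2].round(4)
def rect(m,z,st,n='wrist'):
    P=np.array([ray(n,u,v,z,st)[:2] for v,u in np.argwhere(m)])
    return len(P),cv2.minAreaRect((P*1000).astype(np.float32))
E
python3 - <<'E'
from h import *
st=manip.get_state();w=snap('wrist','wrist2.png');print(pose(st))
h=hsv(w);m=(h[...,2]>70)&(h[...,2]<115)&(h[...,1]<60)
for c,s,mm in blobs(w,[0,0,70],[179,60,112],150): print(c.round(),s,rect(mm,.066,st))
for c,s,mm in blobs(w,[5,150,60],[16,255,255],150): print('or',c.round(),s,rect(mm,.024,st))
E
```

```text
(array([0.6019, 0.231 , 0.3141]), 'ytool yaw', 1.3571, 'z', array([-1.8e-03, -8.0e-04, -1.0e+00]))
[127.  26.] [121   0  15  65 175] (175, ((462.5478820800781, 161.79806518554688), (2.850740671157837, 30.080188751220703), 81.78118896484375))
[532.   7.] [505   0  55  19 680] (680, ((496.33154296875, 367.7236022949219), (28.019609451293945, 8.152352333068848), 77.7040786743164))
[138. 187.] [ 108   64   62  260 1069] (1069, ((551.6356811523438, 136.82839965820312), (9.936454772949219, 155.17483520507812), 80.20264434814453))
[162. 194.] [135  66  66 243 434] (434, ((550.439453125, 150.49810791015625), (9.48829460144043, 144.89219665527344), 86.64315795898438))
[390. 168.] [378 120  20 116 195] (195, ((567.0653686523438, 283.1601257324219), (10.509182929992676, 66.82495880126953), 83.20736694335938))
[527. 170.] [515 142  44  66 500] (500, ((580.3640747070312, 363.53369140625), (15.940336227416992, 38.85586166381836), 63.34718322753906))
[ 28. 161.] [  3 146  36  33 179] (179, ((511.9856872558594, 78.57627868652344), (17.96000862121582, 16.110824584960938), 18.418346405029297))
[ 38. 207.] [ 17 196  35  29 175] (175, ((540.1162109375, 71.59324645996094), (17.451330184936523, 16.67279052734375), 16.9997615814209))
[374. 406.] [316 375 128  47 260] (260, ((716.9249877929688, 253.16104125976562), (87.12714385986328, 31.012447357177734), 84.15388488769531))
or [325. 216.] [ 296  154   60  150 5071] (5071, ((602.9658203125, 240.03814697265625), (41.28619384765625, 112.13352966308594), 79.18766021728516))
```

View pics/wrist2.png

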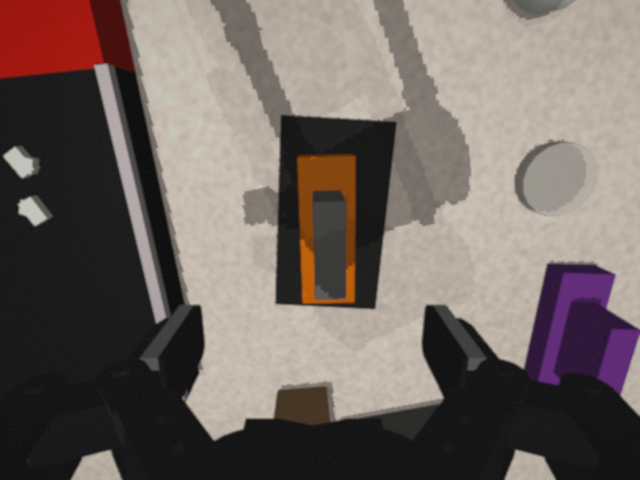

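The scraper is centred on the pad view at (325,216), handle visible. I'll descend and grip.

>>> carry_out(linear=[[0.002, 0.018, 0], [0, 0, -0.04], [0, 0, -0.05], [0, 0, -0.05], [0, 0, -0.05], [0, 0, -0.032], [0, 0, 0], [0, 0, 0]], angular=[[0, 0, 0.31], [0, 0, 0], [0, 0, 0], [0, 0, 0], [0, 0, 0], [0, 0, 0], [0, 0, 0], [0, 0, 0]], hand=[1, 1, 1, 1, 1, 1, 1, 1])

```text
clock: 3.17
position: [0.6032, 0.2415, 0.2037]
ee_rot: [-0.0, 0.093, 0.996, 0.0]
contact_force: [0.4, -0.3, 0.4]
width: 0.0853
gripper_force: 0.0
```

>>> carry_out(linear=[[0, 0, 0], [0, 0, 0], [0, 0, 0], [0, 0, 0], [0, 0, 0], [0, 0, 0], [0, 0, 0], [0, 0, 0]], angular=[[0, 0, 0], [0, 0, 0], [0, 0, 0], [0, 0, 0], [0, 0, 0], [0, 0, 0], [0, 0, 0], [0, 0, 0]], hand=[0, 0, 0, 0, 0, 0, 0, 0], force=70)

```text
clock: 3.83
position: [0.6033, 0.241, 0.2046]
ee_rot: [0.001, 0.093, 0.996, 0.0]
contact_force: [-1.1, -0.7, 5.5]
width: 0.019
gripper_force: 69.4
```

```bash
python3 - <<'E'
from h import *
st=manip.get_state();print(pose(st),st['width'],st['gripper_force'],st['contact_force'],st['qpos'].round(2))
s2={'position':np.array([.6019,.231,.3141]),'ee_rot':[-.0005,.1067,.9943,0]}
P=np.array([ray('wrist',*p,.002,s2)[:2] for p in((282,115),(396,122),(375,308),(276,304))]);print(P,P.mean(0),cv2.minAreaRect((P*1000).astype(np.float32)))
E
```

```text
(array([0.6033, 0.241 , 0.2046]), 'ytool yaw', 1.3847, 'z', array([ 1.4e-03,  4.0e-04, -1.0e+00])) 0.018996578034182587 69.3788230419159 [-1.11645107 -0.65942859  5.54449318] [ 0.27  0.54  1.6   0.    0.99 -1.11]
[[0.51633257 0.22604844]
 [0.53845931 0.30525392]
 [0.68141    0.26593008]
 [0.66029705 0.18600393]] [0.59912473 0.24580909] ((599.390625, 245.84478759765625), (82.66065216064453, 149.4300079345703), 74.45579528808594)
```

>>> carry_out(linear=[[0, 0, 0.03], [0, 0, 0.04], [0, 0, 0.04], [0, 0, 0.04], [0, 0, 0.04], [0, 0, 0.01], [0, 0, 0], [0, 0, 0]], angular=[[0, 0, 0], [0, 0, 0], [0, 0, 0], [0, 0, -1], [0, 0, -1], [0, 0, -1], [0, 0, -1], [0, 0, -1]], hand=[0, 0, 0, 0, 0, 0, 0, 0])

```text
clock: 4.5
position: [0.6028, 0.241, 0.3036]
ee_rot: [-0.0, 0.291, 0.957, -0.0]
contact_force: [0.1, -0.3, -3.0]
width: 0.0195
gripper_force: 68.7
```

>>> carry_out(linear=[[0.004, -0.03, 0], [0.005, -0.03, 0], [0.005, -0.03, 0], [0.005, -0.03, 0], [0.005, -0.04, 0], [0.005, -0.04, 0], [0.005, -0.04, 0], [0, -0.04, 0]], angular=[[0, 0, -1], [0, 0, -1], [0, 0, -1], [0, 0, -1], [0, 0, -1], [0, 0, -1], [0, 0, -1], [0, 0, -1]], hand=[0, 0, 0, 0, 0, 0, 0, 0])

```text
clock: 5.17
position: [0.62, 0.1, 0.3025]
ee_rot: [-0.001, 0.577, 0.817, -0.001]
contact_force: [-0.4, 0.2, -2.4]
width: 0.0191
gripper_force: 68.7
```

>>> carry_out(linear=[[0, -0.04, 0], [0, -0.04, 0], [0, -0.034, 0], [0, -0.02, 0], [0, -0.02, 0], [0, 0, 0], [0, 0, 0]], angular=[[0, 0, -1], [0, 0, -1], [0, 0, -1], [0, 0, -1], [0, 0, -1], [0, 0, -0.8], [0, 0, 0]], hand=[0, 0, 0, 0, 0, 0, 0])

```text
clock: 5.75
position: [0.6196, 0.0233, 0.3026]
ee_rot: [-0.001, 0.749, 0.663, -0.001]
contact_force: [-0.5, 0.1, -2.4]
width: 0.0194
gripper_force: 68.7
```

```bash
python3 - <<'E'
from h import *
st=manip.get_state();w=snap('wrist','wrist3.png');snap('side','side3.png');print(pose(st),st['width'])
for c,s,mm in blobs(w,[0,0,110],[179,60,255],60):
    if s[4]<2500: print('chip',c.round(),s,ray('wrist',*c,.036,st).round(4))
for c,s,mm in blobs(w,[5,150,60],[16,255,255],150): print('or',c.round(),s,)
E
```

```text
(array([0.6196, 0.0233, 0.3026]), 'ytool yaw', -0.1215, 'z', array([-2.3e-03,  2.0e-04, -1.0e+00])) 0.01938706400834613
chip [141. 217.] [124 204  34  28 587] [0.509  0.0545 0.036 ]
chip [190. 221.] [174 208  33  27 553] [0.5407 0.0484 0.036 ]
chip [167. 297.] [152 285  31  26 529] [ 0.5131 -0.003   0.036 ]
chip [245. 315.] [237 305  17  23 241] [ 0.5643 -0.0236  0.036 ]
chip [161. 414.] [147 400  27  30 329] [ 0.4848 -0.0995  0.036 ]
chip [465. 414.] [452 401  27  29 333] [ 0.7177 -0.1274  0.036 ]
chip [281. 412.] [276 405  10  15 144] [ 0.5771 -0.1081  0.036 ]
chip [344. 412.] [340 405  10  15 145] [ 0.6258 -0.114   0.036 ]
chip [186. 458.] [160 436  47  44 396] [ 0.4951 -0.1432  0.036 ]
chip [440. 458.] [420 436  47  44 407] [ 0.6973 -0.1674  0.036 ]
or [312. 216.] [ 263  170  101  132 8337]
```

View pics/wrist3.png

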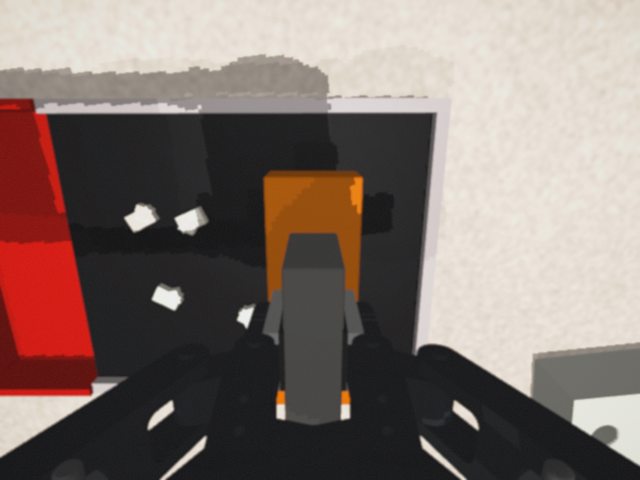

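>>> carry_out(linear=[[-0.004, -0.039, -0.04], [0, 0, -0.04], [0, 0, -0.03], [0, 0, -0.02], [0, 0, -0.008], [0, 0, 0], [0, 0, 0]], angular=[[0, 0, 0], [0, 0, 0], [0, 0, 0], [0, 0, 0], [0, 0, 0], [0, 0, 0], [0, 0, 0]], hand=[0, 0, 0, 0, 0, 0, 0])

```text
clock: 6.43
position: [0.6185, 0.0048, 0.2353]
ee_rot: [0.0, 0.748, 0.664, 0.0]
contact_force: [0.9, -0.8, -2.2]
width: 0.0187
gripper_force: 68.8
```

>>> carry_out(linear=[[0, 0, -0.003], [0, 0, 0], [-0.01, 0.0012, 0], [-0.018, 0.0021, 0], [-0.02, 0.0024, 0], [-0.02, 0.0024, 0], [-0.02, 0.0024, 0], [-0.02, 0.0024, 0]], angular=[[0, 0, 0], [0, 0, 0], [0, 0, 0], [0, 0, 0], [0, 0, 0], [0, 0, 0], [0, 0, 0], [0, 0, 0]], hand=[0, 0, 0, 0, 0, 0, 0, 0])

```text
clock: 7.1
position: [0.5625, 0.0111, 0.2333]
ee_rot: [-0.0, 0.748, 0.664, -0.0]
contact_force: [-0.1, 0.8, -2.8]
width: 0.019
gripper_force: 68.8
```

>>> carry_out(linear=[[-0.02, 0.0024, 0], [-0.02, 0.0024, 0], [-0.02, 0.0024, 0], [-0.02, 0.0024, 0], [-0.02, 0.0024, 0], [-0.02, 0.0024, 0], [-0.02, 0.0024, 0], [-0.02, 0.0024, 0]], angular=[[0, 0, 0], [0, 0, 0], [0, 0, 0], [0, 0, 0], [0, 0, 0], [0, 0, 0], [0, 0, 0], [0, 0, 0]], hand=[0, 0, 0, 0, 0, 0, 0, 0])

```text
clock: 7.77
position: [0.483, 0.0207, 0.2333]
ee_rot: [0.0, 0.748, 0.664, 0.0]
contact_force: [-0.1, 1.5, -2.8]
width: 0.0191
gripper_force: 68.8
```

>>> carry_out(linear=[[-0.02, 0.0024, 0], [-0.02, 0.0024, 0], [-0.02, 0.0024, 0], [-0.015, 0.0018, 0], [0, 0, 0], [0, 0, 0]], angular=[[0, 0, 0], [0, 0, 0], [0, 0, 0], [0, 0, 0], [0, 0, 0], [0, 0, 0]], hand=[0, 0, 0, 0, 0, 0])

```text
clock: 8.27
position: [0.4463, 0.0251, 0.2334]
ee_rot: [0.0, 0.748, 0.664, 0.0]
contact_force: [0.7, -0.6, -2.3]
width: 0.019
gripper_force: 68.8
```

>>> carry_out(linear=[[0, 0, 0.04], [0.04, 0, 0.06], [0.06, 0, 0.06], [0.06, 0, 0.04], [0.06, 0, 0.04], [0.06, 0, 0.04], [0, 0, 0], [0, 0, 0]], angular=[[0, 0, 0], [0, 0, 0], [0, 0, 0], [0, 0, 0], [0, 0, 0], [0, 0, 0], [0, 0, 0], [0, 0, 0]], hand=[0, 0, 0, 0, 0, 0, 0, 0])

```text
clock: 8.93
position: [0.5884, 0.0248, 0.3737]
ee_rot: [0.002, 0.748, 0.664, 0.001]
contact_force: [-1.2, 1.0, -3.2]
width: 0.0187
gripper_force: 69.7
```

```bash
python3 - <<'E'
from h import *
st=manip.get_state();w=snap('wrist');s=snap('side');c=snap('scene');print(pose(st))
v=np.zeros((600,800,3),np.uint8);v[:300,:400]=cv2.resize(w,(400,300));v[:300,400:]=cv2.resize(s[195:320,215:415],(400,250)).repeat(1,0)[:300] if 0 else cv2.resize(s[180:330,215:415],(400,300));v[300:,:400]=cv2.resize(c[180:330,240:440],(400,300));
cv2.imwrite('pics/mix4.png',v[:,:,::-1])
E
```

```text
(array([0.5884, 0.0248, 0.3737]), 'ytool yaw', -0.1193, 'z', array([ 4.3e-03, -4.0e-04, -1.0e+00]))
```

View pics/mix4.png

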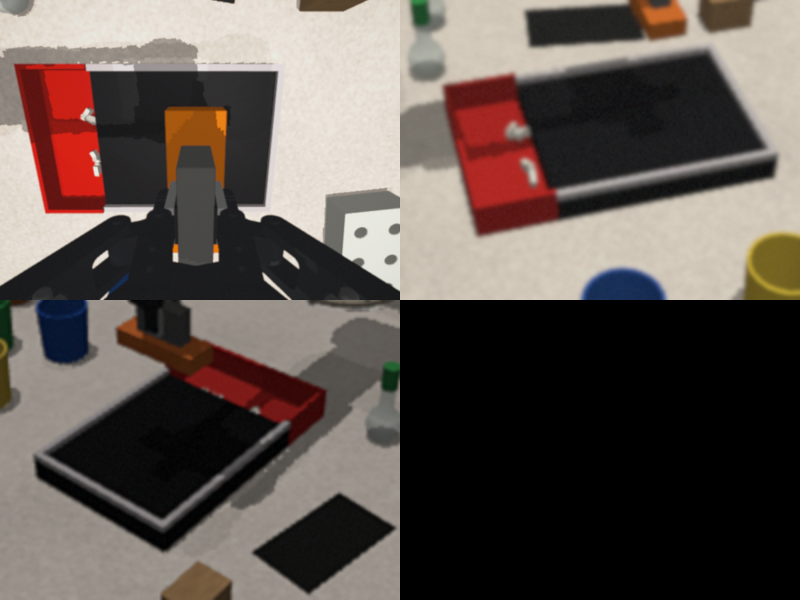

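The plate is empty and all four chips lie in the tray, at mix (85-97, 115-165). I'll return the scraper to the pad.

>>> carry_out(linear=[[0.003, 0.03, 0], [0.003, 0.03, 0], [0.003, 0.03, 0], [0.003, 0.03, 0], [0.003, 0.03, 0], [0.003, 0.03, 0], [0.003, 0.03, 0], [0, 0.03, 0]], angular=[[0, 0, 1], [0, 0, 1], [0, 0, 1], [0, 0, 1], [0, 0, 1], [0, 0, 1], [0, 0, 1], [0, 0, 1]], hand=[0, 0, 0, 0, 0, 0, 0, 0])

```text
clock: 9.75
position: [0.5956, 0.1456, 0.3717]
ee_rot: [-0.001, 0.5, 0.866, -0.001]
contact_force: [-0.0, -0.2, -2.4]
width: 0.0195
gripper_force: 69.7
```

>>> carry_out(linear=[[0, 0.03, 0], [0, 0.03, 0], [0, 0.03, 0], [0, 0.03, 0], [0, 0.03, 0], [0, 0.03, 0], [0, 0.022, 0], [0, 0, -0.04]], angular=[[0, 0, 1], [0, 0, 1], [0, 0, 1], [0, 0, 1], [0, 0, 1], [0, 0, 1], [0, 0, 1], [0, 0, 1]], hand=[0, 0, 0, 0, 0, 0, 0, 0])

```text
clock: 10.42
position: [0.5965, 0.2483, 0.3556]
ee_rot: [0.003, 0.201, 0.98, 0.003]
contact_force: [0.4, 0.4, -2.5]
width: 0.0193
gripper_force: 69.8
```

>>> carry_out(linear=[[0, 0, -0.05], [0, 0, -0.05], [0, 0, -0.05], [0, 0, -0.05], [0, 0, -0.05], [0, 0, -0.03], [0, 0, 0], [0, 0, 0]], angular=[[0, 0, 1], [0, 0, 0.74], [0, 0, 0], [0, 0, 0], [0, 0, 0], [0, 0, 0], [0, 0, 0], [0, 0, 0]], hand=[0, 0, 0, 0, 0, 0, 0, 0])

```text
clock: 11.08
position: [0.5954, 0.2457, 0.2115]
ee_rot: [-0.002, 0.135, 0.991, -0.001]
contact_force: [0.2, -0.3, -1.5]
width: 0.0193
gripper_force: 69.6
```

>>> carry_out(linear=[[0.007, 0, -0.005], [0, 0, -0.005], [0, 0, -0.003], [0, 0, -0.001], [0, 0, 0], [0, 0, 0]], angular=[[0, 0, 0], [0, 0, 0], [0, 0, 0], [0, 0, 0], [0, 0, 0], [0, 0, 0]], hand=[0, 0, 0, 0, 0, 0])

```text
clock: 11.58
position: [0.6, 0.246, 0.2061]
ee_rot: [0.0, 0.135, 0.991, 0.0]
contact_force: [-0.0, -0.1, -3.4]
width: 0.0192
gripper_force: 69.6
```

>>> carry_out(linear=[[0, 0, -0.002], [0, 0, 0], [0, 0, 0]], angular=[[0, 0, 0], [0, 0, 0], [0, 0, 0]], hand=[0, 0, 0])

```text
clock: 11.83
position: [0.5999, 0.246, 0.2047]
ee_rot: [-0.0, 0.135, 0.991, 0.0]
contact_force: [0.5, -0.4, -3.4]
width: 0.0191
gripper_force: 69.6
```

>>> carry_out(linear=[[0, 0, -0.002], [0, 0, 0], [0, 0, 0]], angular=[[0, 0, 0], [0, 0, 0], [0, 0, 0]], hand=[0, 0, 0])

```text
clock: 12.08
position: [0.5999, 0.246, 0.2046]
ee_rot: [0.0, 0.135, 0.991, 0.0]
contact_force: [-2.1, -0.6, 5.0]
width: 0.0191
gripper_force: 70.5
```

>>> carry_out(linear=[[0, 0, 0], [0, 0, 0], [0, 0, 0], [0, 0, 0], [0, 0, 0], [0, 0, 0.03], [0, 0, 0.06], [0, 0, 0.08]], angular=[[0, 0, 0], [0, 0, 0], [0, 0, 0], [0, 0, 0], [0, 0, 0], [0, 0, 0], [0, 0, 0], [0, 0, 0]], hand=[0.6, 0.8, 1, 1, 1, 1, 1, 1])

```text
clock: 12.75
position: [0.5989, 0.2457, 0.2861]
ee_rot: [-0.004, 0.135, 0.991, -0.002]
contact_force: [0.6, 0.1, 0.3]
width: 0.0852
gripper_force: 0.0
```

>>> carry_out(linear=[[0, 0, 0.08], [0, 0, 0.08], [-0.06, 0, 0.08], [-0.08, 0, 0], [-0.08, 0, 0], [-0.04, 0, 0], [0, 0, 0], [0, 0, 0]], angular=[[0, 0, 0], [0, 0, 0], [0, 0, 0], [0, 0, 0], [0, 0, 0], [0, 0, 0], [0, 0, 0], [0, 0, 0]], hand=[1, 1, 1, 1, 1, 1, 1, 1])

```text
clock: 13.42
position: [0.474, 0.2461, 0.4027]
ee_rot: [0.001, 0.135, 0.991, 0.0]
contact_force: [-0.9, -0.5, 0.3]
width: 0.0854
gripper_force: 0.0
```

```bash
python3 - <<'E'
from h import *
np.set_printoptions(precision=4,suppress=True)
st=manip.get_state();w=snap('wrist','wrist5.png');s=snap('scene','scene5.png');sd=snap('side','side5.png');print(pose(st),st['width'],st['qpos'].round(2))
for c,t,mm in blobs(w,[5,150,60],[16,255,255],150): print('or',c.round(),t,rect(mm,.024,st))
for c,t,mm in blobs(w,[0,0,0],[179,110,52],1500): print('dk',c.round(),t)
Cc={'blue':([108,150,40],[122,255,255]),'yellow':([20,150,60],[32,255,255]),'green':([55,120,30],[80,255,255])}
for k,(lo,hi) in Cc.items():
    for c,t,mm in blobs(w,lo,hi,100): print(k,c.round(1),t)
    a=[c for c,t,_ in blobs(s,lo,hi,40) if 420<c[0]<520 and 200<c[1]<290]; b=[c for c,t,_ in blobs(sd,lo,hi,40) if 210<c[0]<260 and 120<c[1]<200]
    if a and b: print(k,a,b,tri('scene',a[0],'side',b[0]))
v=np.hstack([w[:,:,::-1]]);cv2.imwrite('pics/mix5.png',v)
E
```

```text
(array([0.474 , 0.2461, 0.4027]), 'ytool yaw', 1.301, 'z', array([ 0.0016,  0.0004, -1.    ])) 0.08537014696146061 [ 0.35  0.22  1.59 -0.    1.33 -0.95]
or [343. 307.] [ 324  267   44  102 2495] (2495, ((597.0458984375, 245.76034545898438), (42.67167282104492, 117.44798278808594), 74.50843048095703))
dk [259. 391.] [    0   228   640   252 80284]
dk [341. 298.] [ 306  248   77  121 4596]
blue [396.  118.9] [378 104  36  31 873]
blue [array([471.0541, 235.8829])] [array([225.4694, 160.8367])] (array([0.4135, 0.3228, 0.0928]), np.float64(0.0007075195195939999))
yellow [523.  166.6] [ 498  152   50   32 1205]
yellow [array([500.3857, 261.3429])] [array([238.5893, 140.7321])] (array([0.4713, 0.406 , 0.0928]), np.float64(0.0012113070069872903))
green [248.9 116.2] [232 101  35  31 828]
green [array([435.1609, 217.977 ])] [array([224.6389, 184.7222])] (array([0.3848, 0.2239, 0.0918]), np.float64(0.0005332407615148219))
```

View pics/mix5.png

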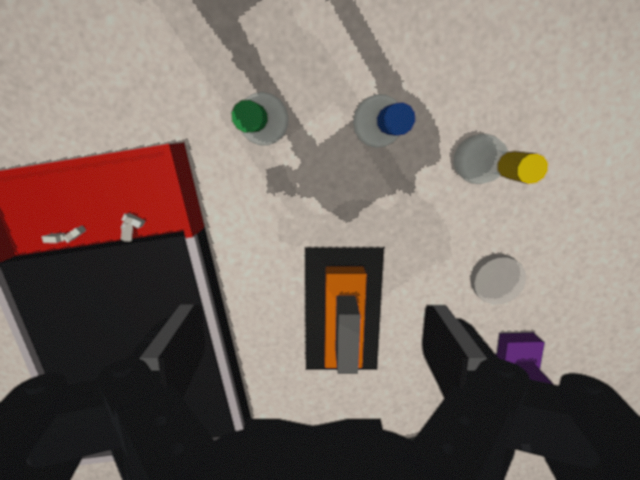

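The scraper stands centred on the pad and aligned with it, at (345,310). The chips are in the tray at (50-135,230), and the flasks are at (250,116) green, (396,119) blue and (523,167) yellow. Next I'll look at the pots from above.

>>> carry_out(linear=[[0, -0.06, 0], [0, -0.08, 0], [0, -0.08, 0], [0, -0.08, 0], [0, -0.08, 0], [0, -0.08, 0], [0, -0.08, 0], [0, -0.08, 0]], angular=[[0, 0, 0], [0, 0, 0], [0, 0, 0], [0, 0, 0], [0, 0, 0], [0, 0, 0], [0, 0, 0], [0, 0, 0]], hand=[1, 1, 1, 1, 1, 1, 1, 1])

```text
clock: 14.23
position: [0.4758, -0.0666, 0.4018]
ee_rot: [0.0, 0.135, 0.991, 0.0]
contact_force: [0.2, 0.6, -0.3]
width: 0.0853
gripper_force: 0.0
```

>>> carry_out(linear=[[0, -0.08, 0], [0, -0.08, 0], [0, -0.08, 0], [0, -0.08, 0], [0, -0.08, 0], [0, -0.05, 0], [0, 0, 0], [0, 0, 0]], angular=[[0, 0, 0], [0, 0, 0], [0, 0, 0], [0, 0, 0], [0, 0, 0], [0, 0, 0], [0, 0, 0], [0, 0, 0]], hand=[1, 1, 1, 1, 1, 1, 1, 1])

```text
clock: 14.9
position: [0.4754, -0.2915, 0.4009]
ee_rot: [-0.0, 0.137, 0.991, 0.0]
contact_force: [-0.7, 0.6, 0.9]
width: 0.0856
gripper_force: 0.0
```

```bash
python3 - <<'E'
from h import *
np.set_printoptions(precision=4,suppress=True)
st=manip.get_state();w=snap('wrist','wrist6.png');print(pose(st))
Cc={'blue':([105,120,25],[125,255,255]),'yellow':([18,120,40],[34,255,255]),'green':([50,90,25],[85,255,255])}
for k,(lo,hi) in Cc.items():
    for c,t,mm in blobs(w,lo,hi,400): print(k,c.round(1),t)
E
```

```text
(array([ 0.4754, -0.2915,  0.4009]), 'ytool yaw', 1.2964, 'z', array([-0.0008,  0.0011, -1.    ]))
blue [347.4 161.4] [ 300  113   96   98 7358]
yellow [369. 327.] [ 330  273   85  104 6741]
green [237.5 247.8] [ 190  199   92   97 6924]
```

View pics/wrist6.png

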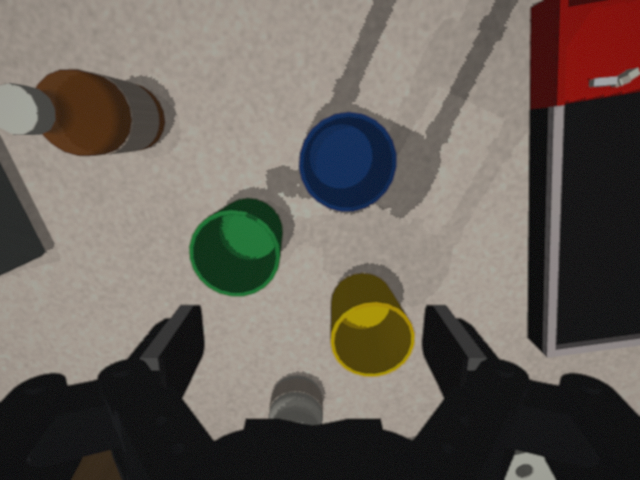

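```bash
python3 - <<'E'
from h import *
from scipy.optimize import least_squares
np.set_printoptions(precision=4,suppress=True)
st={'position':np.array([.4754,-.2915,.4009]),'ee_rot':[0,.1366,.9906,0]}
w=cv2.imread('pics/wrist6.png')[:,:,::-1].copy()
Cc={'blue':([105,120,25],[125,255,255],161),'yellow':([18,120,40],[34,255,255],340),'green':([50,90,25],[85,255,255],250)}
for k,(lo,hi,v0) in Cc.items():
    c,t,mm=[b for b in blobs(w,lo,hi,400)][0]
    ct=max(cv2.findContours(mm.astype(np.uint8),0,cv2.CHAIN_APPROX_NONE)[0],key=len)[:,0]
    ct=ct[ct[:,1]>=v0]
    P=np.array([ray('wrist',u,v,.08,st)[:2] for u,v in ct])
    r=least_squares(lambda x:np.hypot(*(P-x[:2]).T)-x[2],[*P.mean(0),.038],loss='soft_l1',f_scale=.001)
    print(k,r.x,np.abs(r.fun).max())
print('bottle',ray('wrist',145,118,.0,st), ray('wrist',24,108,.15,st),'jar',ray('wrist',297,400,.0,st))
w5={'position':np.array([.474,.2461,.4027]),'ee_rot':[.0005,.1345,.9909,.0005]}
I=cv2.imread('pics/wrist5.png')[:,:,::-1].copy()
for k,(lo,hi,_) in Cc.items():
    for c,t,m in blobs(I,lo,hi,300): print(k,c,ray('wrist',*c,.1,w5))
E
```

```text
blue [ 0.4366 -0.2541  0.0364] 0.0006217833000958101
yellow [ 0.5923 -0.2706  0.0368] 0.0006553410580154989
green [ 0.483  -0.3618  0.0366] 0.0006036753731262501
bottle [ 0.3527 -0.4228  0.    ] [ 0.3506 -0.425   0.15  ] jar [ 0.6982 -0.3748  0.    ]
blue [396.0087 118.8362] [0.413  0.3225 0.1   ]
yellow [523.0937 166.579 ] [0.4696 0.404  0.1   ]
green [248.8414 116.2917] [0.3841 0.2244 0.1   ]
```

>>> carry_out(linear=[[-0.012, 0.06, 0], [-0.014, 0.08, 0], [-0.014, 0.08, 0], [-0.014, 0.08, 0], [-0.014, 0.08, 0], [-0.014, 0.08, 0], [-0.014, 0.08, 0], [-0.014, 0.08, 0]], angular=[[0, 0, 0], [0, 0, 0], [0, 0, 0], [0, 0, 0], [0, 0, 0], [0, 0, 0], [0, 0, 0], [0, 0, 0]], hand=[1, 1, 1, 1, 1, 1, 1, 1])

```text
clock: 15.62
position: [0.4186, 0.0238, 0.4022]
ee_rot: [0.0, 0.134, 0.991, 0.0]
contact_force: [-0.1, -0.1, 0.9]
width: 0.0857
gripper_force: 0.0
```

>>> carry_out(linear=[[-0.014, 0.08, 0], [-0.014, 0.08, 0], [-0.014, 0.08, 0], [-0.014, 0.08, 0], [-0.016, 0.06, 0], [0, 0.031, 0], [0, 0, 0], [0, 0, 0]], angular=[[0, 0, 0], [0, 0, 0], [0, 0, 0], [0, 0, 0], [0, 0, 0], [0, 0, 0], [0, 0, 0], [0, 0, 0]], hand=[1, 1, 1, 1, 1, 1, 1, 1])

```text
clock: 16.28
position: [0.383, 0.2277, 0.4019]
ee_rot: [-0.0, 0.133, 0.991, -0.0]
contact_force: [-1.1, -0.5, 0.8]
width: 0.0855
gripper_force: 0.0
```

>>> carry_out(linear=[[0.003, -0.007, -0.04], [0, 0, -0.06], [0, 0, -0.06], [0, 0, -0.06], [0, 0, -0.05], [0, 0, -0.024], [0, 0, 0], [0, 0, 0]], angular=[[0, 0, 0], [0, 0, 0], [0, 0, 0], [0, 0, 0], [0, 0, 0], [0, 0, 0], [0, 0, 0], [0, 0, 0]], hand=[1, 1, 1, 1, 1, 1, 1, 1])

```text
clock: 16.95
position: [0.3855, 0.2222, 0.2548]
ee_rot: [-0.001, 0.136, 0.991, -0.0]
contact_force: [0.1, -0.8, 0.7]
width: 0.0852
gripper_force: 0.0
```

>>> carry_out(linear=[[0, 0, 0], [0, 0, 0], [0, 0, 0], [0, 0, 0], [0, 0, 0], [0, 0, 0], [0, 0, 0], [0, 0, 0]], angular=[[0, 0, 0], [0, 0, 0], [0, 0, 0], [0, 0, 0], [0, 0, 0], [0, 0, 0], [0, 0, 0], [0, 0, 0]], hand=[0.6, 0.5, 0.4, 0.3, 0.2, 0, 0, 0], force=40)

```text
clock: 17.62
position: [0.3858, 0.2233, 0.2556]
ee_rot: [0.001, 0.135, 0.991, 0.0]
contact_force: [-0.3, 0.4, 6.8]
width: 0.021
gripper_force: 39.3
```

>>> carry_out(linear=[[0, 0, 0.03], [0, 0, 0.05], [0, 0, 0.06], [0, 0, 0.06], [0, 0, 0.06], [0, -0.02, 0.04], [0.004, -0.04, 0], [0.01, -0.06, 0]], angular=[[0, 0, 0], [0, 0, 0], [0, 0, 0], [0, 0, 0], [0, 0, 0], [0, 0, 0], [0, 0, 0], [0, 0, 0]], hand=[0, 0, 0, 0, 0, 0, 0, 0])

```text
clock: 18.28
position: [0.3923, 0.1637, 0.4062]
ee_rot: [0.001, 0.133, 0.991, 0.001]
contact_force: [0.5, -1.2, -1.0]
width: 0.0203
gripper_force: 39.3
```

>>> carry_out(linear=[[0.012, -0.07, 0], [0.012, -0.07, 0], [0.012, -0.07, 0], [0.012, -0.07, 0], [0.012, -0.07, 0], [0.012, -0.07, 0], [0.012, -0.07, 0], [0.012, -0.07, 0]], angular=[[0, 0, 0], [0, 0, 0], [0, 0, 0], [0, 0, 0], [0, 0, 0], [0, 0, 0], [0, 0, 0], [0, 0, 0]], hand=[0, 0, 0, 0, 0, 0, 0, 0])

```text
clock: 18.95
position: [0.4401, -0.1187, 0.4045]
ee_rot: [-0.001, 0.135, 0.991, 0.0]
contact_force: [0.6, 0.5, -1.5]
width: 0.0207
gripper_force: 39.3
```

>>> carry_out(linear=[[0.014, -0.07, 0], [0.014, -0.07, 0], [0.014, -0.07, 0], [0.014, -0.07, 0], [0.014, -0.07, 0], [0.014, -0.06, 0], [0, -0.04, 0], [0, -0.03, 0]], angular=[[0, 0, 0], [0, 0, 0], [0, 0, 0], [0, 0, 0], [0, 0, 0], [0, 0, 0], [0, 0, 0], [0, 0, 0]], hand=[0, 0, 0, 0, 0, 0, 0, 0])

```text
clock: 19.62
position: [0.4824, -0.3592, 0.4036]
ee_rot: [-0.001, 0.136, 0.991, 0.0]
contact_force: [-1.1, -0.1, -0.6]
width: 0.0205
gripper_force: 39.3
```

>>> carry_out(linear=[[0, -0.01, 0], [0, 0, 0], [0, 0, 0]], angular=[[0, 0, 0], [0, 0, 0], [0, 0, 0]], hand=[0, 0, 0])

```text
clock: 19.87
position: [0.4822, -0.361, 0.4047]
ee_rot: [-0.0, 0.135, 0.991, 0.001]
contact_force: [1.2, 0.7, -0.0]
width: 0.0206
gripper_force: 39.3
```

```bash
python3 - <<'E'
from h import *
st=manip.get_state();print(pose(st),st['width'],st['contact_force'])
w=snap('wrist');s=snap('side');c=snap('scene')
v=np.zeros((600,800,3),np.uint8);v[:300,:400]=cv2.resize(w,(400,300));v[:300,400:]=cv2.resize(s[240:420,290:530],(400,300));v[300:,:400]=cv2.resize(c[100:250,180:380],(400,300));
v[300:,400:]=cv2.resize(c[180:330,360:560],(400,300))
cv2.imwrite('pics/mix7.png',v[:,:,::-1])
E
```

```text
(array([ 0.4822, -0.361 ,  0.4047]), 'ytool yaw', 1.3001, 'z', array([-7.0e-04,  1.9e-03, -1.0e+00])) 0.020649773625073357 [ 1.18055644  0.67371543 -0.01965921]
```

View pics/mix7.png

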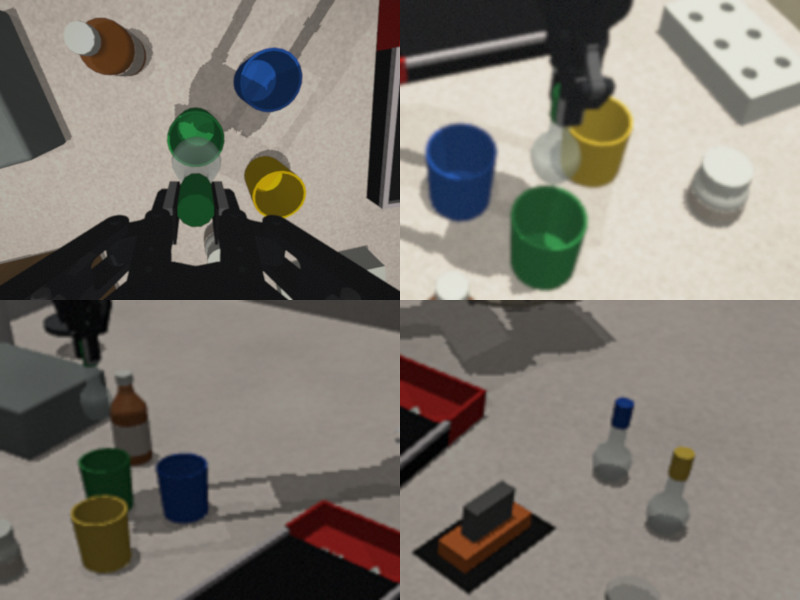

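The green flask hangs upright over its pot, and blue and yellow are still in place. Lowering it now.

>>> carry_out(linear=[[0.002, -0.002, -0.03], [0, 0, -0.04], [0, 0, -0.04], [0, 0, -0.04], [0, 0, -0.04], [0, 0, -0.04], [0, 0, -0.03], [0, 0, -0.01]], angular=[[0, 0, 0], [0, 0, 0], [0, 0, 0], [0, 0, 0], [0, 0, 0], [0, 0, 0], [0, 0, 0], [0, 0, 0]], hand=[0, 0, 0, 0, 0, 0, 0, 0])

```text
clock: 20.68
position: [0.4829, -0.3612, 0.2679]
ee_rot: [-0.002, 0.134, 0.991, 0.001]
contact_force: [-0.2, 0.5, -1.0]
width: 0.0207
gripper_force: 39.3
```

>>> carry_out(linear=[[0, 0, -0.004], [0, 0, -0.003], [0, 0, -0.003], [0, 0, -0.002], [0, 0, 0], [0, 0, 0]], angular=[[0, 0, 0], [0, 0, 0], [0, 0, 0], [0, 0, 0], [0, 0, 0], [0, 0, 0]], hand=[0, 0, 0, 0, 0, 0])

```text
clock: 21.18
position: [0.4836, -0.3631, 0.2647]
ee_rot: [0.0, 0.135, 0.991, -0.0]
contact_force: [0.4, -0.1, -0.8]
width: 0.0207
gripper_force: 39.3
```

>>> carry_out(linear=[[0, 0, -0.002], [0, 0, -0.002], [0, 0, 0], [0, 0, 0]], angular=[[0, 0, 0], [0, 0, 0], [0, 0, 0], [0, 0, 0]], hand=[0, 0, 0, 0])

```text
clock: 21.52
position: [0.4834, -0.363, 0.262]
ee_rot: [-0.0, 0.135, 0.991, 0.0]
contact_force: [-0.4, -0.8, -0.8]
width: 0.0205
gripper_force: 39.3
```

>>> carry_out(linear=[[0, 0, -0.002], [0, 0, 0], [0, 0, 0]], angular=[[0, 0, 0], [0, 0, 0], [0, 0, 0]], hand=[0, 0, 0])

```text
clock: 21.77
position: [0.4836, -0.363, 0.2617]
ee_rot: [0.0, 0.135, 0.991, -0.0]
contact_force: [0.0, 0.8, 5.0]
width: 0.0209
gripper_force: 39.8
```

Contact on the pot floor. Releasing, then on to the blue flask.

>>> carry_out(linear=[[0, 0, 0], [0, 0, 0], [0, 0, 0], [0, 0, 0], [0, 0, 0], [0, 0, 0.03], [0, 0, 0.06], [0, 0, 0.08]], angular=[[0, 0, 0], [0, 0, 0], [0, 0, 0], [0, 0, 0], [0, 0, 0], [0, 0, 0], [0, 0, 0], [0, 0, 0]], hand=[0.4, 0.6, 0.8, 1, 1, 1, 1, 1])

```text
clock: 22.43
position: [0.4827, -0.3623, 0.3437]
ee_rot: [-0.003, 0.135, 0.991, 0.002]
contact_force: [0.6, -1.0, -0.7]
width: 0.0855
gripper_force: 0.0
```

>>> carry_out(linear=[[0, 0, 0.08], [0, 0.03, 0.036], [-0.008, 0.06, 0], [-0.008, 0.08, 0], [-0.008, 0.08, 0], [-0.008, 0.08, 0], [-0.008, 0.08, 0], [-0.008, 0.08, 0]], angular=[[0, 0, 0], [0, 0, 0], [0, 0, 0], [0, 0, 0], [0, 0, 0], [0, 0, 0], [0, 0, 0], [0, 0, 0]], hand=[1, 1, 1, 1, 1, 1, 1, 1])

```text
clock: 23.1
position: [0.4588, -0.1163, 0.404]
ee_rot: [0.0, 0.135, 0.991, 0.0]
contact_force: [0.7, 0.6, 0.8]
width: 0.0855
gripper_force: 0.0
```

>>> carry_out(linear=[[-0.008, 0.08, 0], [-0.008, 0.08, 0], [-0.008, 0.08, 0], [-0.008, 0.08, 0], [-0.008, 0.08, 0], [-0.008, 0.08, 0], [-0.008, 0.08, 0], [-0.008, 0.08, 0]], angular=[[0, 0, 0], [0, 0, 0], [0, 0, 0], [0, 0, 0], [0, 0, 0], [0, 0, 0], [0, 0, 0], [0, 0, 0]], hand=[1, 1, 1, 1, 1, 1, 1, 1])

```text
clock: 23.77
position: [0.4267, 0.2039, 0.4042]
ee_rot: [0.0, 0.135, 0.991, 0.0]
contact_force: [1.2, -0.1, -0.3]
width: 0.0853
gripper_force: 0.0
```

>>> carry_out(linear=[[-0.014, 0.08, 0], [-0.014, 0.08, 0], [0, 0.06, 0], [0, 0.021, 0], [0, 0, 0], [0, 0, 0]], angular=[[0, 0, 0], [0, 0, 0], [0, 0, 0], [0, 0, 0], [0, 0, 0], [0, 0, 0]], hand=[1, 1, 1, 1, 1, 1])

```text
clock: 24.27
position: [0.4134, 0.3222, 0.4037]
ee_rot: [-0.0, 0.134, 0.991, -0.001]
contact_force: [0.7, 0.3, 0.3]
width: 0.0855
gripper_force: 0.0
```

>>> carry_out(linear=[[0, 0.001, -0.04], [0, 0, -0.06], [0, 0, -0.06], [0, 0, -0.06], [0, 0, -0.05], [0, 0, -0.028], [0, 0, 0], [0, 0, 0]], angular=[[0, 0, 0], [0, 0, 0], [0, 0, 0], [0, 0, 0], [0, 0, 0], [0, 0, 0], [0, 0, 0], [0, 0, 0]], hand=[1, 1, 1, 1, 1, 1, 1, 1])

```text
clock: 24.93
position: [0.4138, 0.3214, 0.2548]
ee_rot: [-0.001, 0.136, 0.991, -0.001]
contact_force: [-0.2, -0.5, 0.7]
width: 0.0853
gripper_force: 0.0
```

>>> carry_out(linear=[[0, 0, 0], [0, 0, 0], [0, 0, 0], [0, 0, 0], [0, 0, 0], [0, 0, 0], [0, 0, 0], [0, 0, 0]], angular=[[0, 0, 0], [0, 0, 0], [0, 0, 0], [0, 0, 0], [0, 0, 0], [0, 0, 0], [0, 0, 0], [0, 0, 0]], hand=[0.6, 0.5, 0.4, 0.3, 0.2, 0, 0, 0], force=40)

```text
clock: 25.6
position: [0.4137, 0.3233, 0.2558]
ee_rot: [0.001, 0.135, 0.991, 0.0]
contact_force: [0.3, -1.4, 7.1]
width: 0.0206
gripper_force: 39.3
```

>>> carry_out(linear=[[0, 0, 0.03], [0, 0, 0.05], [0, 0, 0.06], [0, 0, 0.06], [0, 0, 0.06], [0, -0.02, 0.04], [0, -0.04, 0], [0.002, -0.06, 0]], angular=[[0, 0, 0], [0, 0, 0], [0, 0, 0], [0, 0, 0], [0, 0, 0], [0, 0, 0], [0, 0, 0], [0, 0, 0]], hand=[0, 0, 0, 0, 0, 0, 0, 0])

```text
clock: 26.27
position: [0.4147, 0.264, 0.4062]
ee_rot: [0.001, 0.134, 0.991, 0.001]
contact_force: [1.5, -1.2, -2.5]
width: 0.0206
gripper_force: 39.5
```

>>> carry_out(linear=[[0.003, -0.07, 0], [0.003, -0.07, 0], [0.003, -0.07, 0], [0.003, -0.07, 0], [0.003, -0.07, 0], [0.003, -0.07, 0], [0.003, -0.07, 0], [0.003, -0.07, 0]], angular=[[0, 0, 0], [0, 0, 0], [0, 0, 0], [0, 0, 0], [0, 0, 0], [0, 0, 0], [0, 0, 0], [0, 0, 0]], hand=[0, 0, 0, 0, 0, 0, 0, 0])

```text
clock: 26.93
position: [0.4259, -0.0184, 0.4046]
ee_rot: [-0.0, 0.135, 0.991, 0.0]
contact_force: [0.9, -0.8, -2.1]
width: 0.0204
gripper_force: 39.5
```

>>> carry_out(linear=[[0.004, -0.07, 0], [0.004, -0.07, 0], [0.004, -0.07, 0], [0.004, -0.07, 0], [0.004, -0.07, 0], [0, -0.06, 0], [0, -0.04, 0], [0, -0.025, 0]], angular=[[0, 0, 0], [0, 0, 0], [0, 0, 0], [0, 0, 0], [0, 0, 0], [0, 0, 0], [0, 0, 0], [0, 0, 0]], hand=[0, 0, 0, 0, 0, 0, 0, 0])

```text
clock: 27.6
position: [0.4363, -0.2568, 0.4042]
ee_rot: [-0.001, 0.136, 0.991, -0.0]
contact_force: [0.3, 0.3, -1.8]
width: 0.0207
gripper_force: 39.5
```

>>> carry_out(linear=[[0, 0, 0], [0, 0, 0], [0, 0, 0]], angular=[[0, 0, 0], [0, 0, 0], [0, 0, 0]], hand=[0, 0, 0])

```text
clock: 27.85
position: [0.4363, -0.2531, 0.4047]
ee_rot: [-0.0, 0.135, 0.991, 0.001]
contact_force: [0.5, 0.9, -2.1]
width: 0.0205
gripper_force: 39.5
```

>>> carry_out(linear=[[0, -0.002, -0.03], [0, 0, -0.04], [0, 0, -0.04], [0, 0, -0.04], [0, 0, -0.04], [0, 0, -0.04], [0, 0, -0.03], [0, 0, -0.01]], angular=[[0, 0, 0], [0, 0, 0], [0, 0, 0], [0, 0, 0], [0, 0, 0], [0, 0, 0], [0, 0, 0], [0, 0, 0]], hand=[0, 0, 0, 0, 0, 0, 0, 0])

```text
clock: 28.52
position: [0.4358, -0.2532, 0.2681]
ee_rot: [-0.002, 0.134, 0.991, 0.001]
contact_force: [-0.0, -0.0, -0.9]
width: 0.0208
gripper_force: 39.6
```

>>> carry_out(linear=[[0, 0, -0.004], [0, 0, -0.003], [0, 0, -0.003], [0, 0, -0.002], [0, 0, -0.002], [0, 0, 0], [0, 0, 0]], angular=[[0, 0, 0], [0, 0, 0], [0, 0, 0], [0, 0, 0], [0, 0, 0], [0, 0, 0], [0, 0, 0]], hand=[0, 0, 0, 0, 0, 0, 0])

```text
clock: 29.1
position: [0.4365, -0.2555, 0.2633]
ee_rot: [0.0, 0.135, 0.991, -0.0]
contact_force: [0.3, -0.5, -2.2]
width: 0.0208
gripper_force: 39.6
```

>>> carry_out(linear=[[0, 0, -0.002], [0, 0, 0], [0, 0, 0]], angular=[[0, 0, 0], [0, 0, 0], [0, 0, 0]], hand=[0, 0, 0])

```text
clock: 29.35
position: [0.4364, -0.2555, 0.262]
ee_rot: [-0.0, 0.135, 0.991, 0.0]
contact_force: [0.5, 0.4, -1.8]
width: 0.0205
gripper_force: 39.6
```

>>> carry_out(linear=[[0, 0, -0.002], [0, 0, 0], [0, 0, 0]], angular=[[0, 0, 0], [0, 0, 0], [0, 0, 0]], hand=[0, 0, 0])

```text
clock: 29.6
position: [0.4366, -0.2556, 0.2618]
ee_rot: [0.0, 0.135, 0.991, -0.0]
contact_force: [-1.1, -0.8, 5.8]
width: 0.0209
gripper_force: 40.2
```

>>> carry_out(linear=[[0, 0, 0], [0, 0, 0], [0, 0, 0], [0, 0, 0], [0, 0, 0], [0, 0, 0.03], [0, 0, 0.06], [0, 0, 0.08]], angular=[[0, 0, 0], [0, 0, 0], [0, 0, 0], [0, 0, 0], [0, 0, 0], [0, 0, 0], [0, 0, 0], [0, 0, 0]], hand=[0.4, 0.6, 0.8, 1, 1, 1, 1, 1])

```text
clock: 30.27
position: [0.4356, -0.2548, 0.3442]
ee_rot: [-0.003, 0.135, 0.991, 0.002]
contact_force: [0.4, -1.0, -0.0]
width: 0.0855
gripper_force: 0.0
```

>>> carry_out(linear=[[0, 0, 0.08], [0, 0.03, 0.036], [0.004, 0.06, 0], [0.004, 0.08, 0], [0.004, 0.08, 0], [0.004, 0.08, 0], [0.004, 0.08, 0], [0.004, 0.08, 0]], angular=[[0, 0, 0], [0, 0, 0], [0, 0, 0], [0, 0, 0], [0, 0, 0], [0, 0, 0], [0, 0, 0], [0, 0, 0]], hand=[1, 1, 1, 1, 1, 1, 1, 1])

```text
clock: 30.93
position: [0.448, -0.0087, 0.4041]
ee_rot: [0.0, 0.135, 0.991, 0.0]
contact_force: [1.5, -0.1, -0.1]
width: 0.0855
gripper_force: 0.0
```

>>> carry_out(linear=[[0.004, 0.08, 0], [0.004, 0.08, 0], [0.004, 0.08, 0], [0.004, 0.08, 0], [0.004, 0.08, 0], [0.004, 0.08, 0], [0.004, 0.08, 0], [0.004, 0.08, 0]], angular=[[0, 0, 0], [0, 0, 0], [0, 0, 0], [0, 0, 0], [0, 0, 0], [0, 0, 0], [0, 0, 0], [0, 0, 0]], hand=[1, 1, 1, 1, 1, 1, 1, 1])

```text
clock: 31.6
position: [0.464, 0.3116, 0.4039]
ee_rot: [0.0, 0.135, 0.991, -0.0]
contact_force: [1.0, -0.5, 0.7]
width: 0.0856
gripper_force: 0.0
```

>>> carry_out(linear=[[0.006, 0.08, 0], [0.006, 0.07, 0], [0, 0.03, 0], [0, 0.011, 0], [0, 0, 0], [0, 0, 0]], angular=[[0, 0, 0], [0, 0, 0], [0, 0, 0], [0, 0, 0], [0, 0, 0], [0, 0, 0]], hand=[1, 1, 1, 1, 1, 1])

```text
clock: 32.1
position: [0.4704, 0.404, 0.4037]
ee_rot: [-0.0, 0.135, 0.991, -0.001]
contact_force: [-0.1, -0.5, -0.1]
width: 0.0853
gripper_force: 0.0
```

>>> carry_out(linear=[[0, 0.002, -0.04], [0, 0, -0.06], [0, 0, -0.06], [0, 0, -0.06], [0, 0, -0.05], [0, 0, -0.028], [0, 0, 0], [0, 0, 0]], angular=[[0, 0, 0], [0, 0, 0], [0, 0, 0], [0, 0, 0], [0, 0, 0], [0, 0, 0], [0, 0, 0], [0, 0, 0]], hand=[1, 1, 1, 1, 1, 1, 1, 1])

```text
clock: 32.77
position: [0.4707, 0.4043, 0.255]
ee_rot: [-0.0, 0.136, 0.991, -0.001]
contact_force: [-0.2, -0.8, 0.8]
width: 0.0854
gripper_force: 0.0
```

>>> carry_out(linear=[[0, 0, 0], [0, 0, 0], [0, 0, 0], [0, 0, 0], [0, 0, 0], [0, 0, 0], [0, 0, 0], [0, 0, 0]], angular=[[0, 0, 0], [0, 0, 0], [0, 0, 0], [0, 0, 0], [0, 0, 0], [0, 0, 0], [0, 0, 0], [0, 0, 0]], hand=[0.6, 0.5, 0.4, 0.3, 0.2, 0, 0, 0], force=40)

```text
clock: 33.43
position: [0.4707, 0.4063, 0.2558]
ee_rot: [0.001, 0.135, 0.991, 0.001]
contact_force: [-0.1, -0.5, 6.0]
width: 0.0206
gripper_force: 39.4
```

>>> carry_out(linear=[[0, 0, 0.03], [0, 0, 0.05], [0, 0, 0.06], [0, 0, 0.06], [0, 0, 0.06], [0, -0.02, 0.04], [0.007, -0.04, 0], [0.01, -0.06, 0]], angular=[[0, 0, 0], [0, 0, 0], [0, 0, 0], [0, 0, 0], [0, 0, 0], [0, 0, 0], [0, 0, 0], [0, 0, 0]], hand=[0, 0, 0, 0, 0, 0, 0, 0])

```text
clock: 34.1
position: [0.4788, 0.3472, 0.4062]
ee_rot: [0.001, 0.133, 0.991, 0.002]
contact_force: [0.1, 0.1, -0.6]
width: 0.0202
gripper_force: 39.5
```

>>> carry_out(linear=[[0.013, -0.07, 0], [0.013, -0.07, 0], [0.013, -0.07, 0], [0.013, -0.07, 0], [0.013, -0.07, 0], [0.013, -0.07, 0], [0.013, -0.07, 0], [0.013, -0.07, 0]], angular=[[0, 0, 0], [0, 0, 0], [0, 0, 0], [0, 0, 0], [0, 0, 0], [0, 0, 0], [0, 0, 0], [0, 0, 0]], hand=[0, 0, 0, 0, 0, 0, 0, 0])

```text
clock: 34.77
position: [0.5307, 0.0644, 0.4044]
ee_rot: [-0.001, 0.135, 0.991, -0.0]
contact_force: [0.5, 0.6, -0.8]
width: 0.0205
gripper_force: 39.5
```

>>> carry_out(linear=[[0.014, -0.07, 0], [0.014, -0.07, 0], [0.014, -0.07, 0], [0.014, -0.07, 0], [0.014, -0.07, 0], [0.014, -0.07, 0], [0.014, -0.07, 0], [0.014, -0.07, 0]], angular=[[0, 0, 0], [0, 0, 0], [0, 0, 0], [0, 0, 0], [0, 0, 0], [0, 0, 0], [0, 0, 0], [0, 0, 0]], hand=[0, 0, 0, 0, 0, 0, 0, 0])

```text
clock: 35.43
position: [0.5869, -0.2157, 0.4041]
ee_rot: [-0.001, 0.135, 0.991, 0.0]
contact_force: [0.4, 1.0, -0.8]
width: 0.0203
gripper_force: 39.5
```

>>> carry_out(linear=[[0.01, -0.06, 0], [0, -0.036, 0], [0, -0.018, 0], [0, 0, 0], [0, 0, 0], [0, 0, 0]], angular=[[0, 0, 0], [0, 0, 0], [0, 0, 0], [0, 0, 0], [0, 0, 0], [0, 0, 0]], hand=[0, 0, 0, 0, 0, 0])

```text
clock: 35.93
position: [0.5918, -0.2692, 0.4051]
ee_rot: [-0.0, 0.134, 0.991, 0.001]
contact_force: [-0.3, -0.3, -1.1]
width: 0.021
gripper_force: 39.4
```

>>> carry_out(linear=[[0.001, -0.001, -0.03], [0, 0, -0.04], [0, 0, -0.04], [0, 0, -0.04], [0, 0, -0.04], [0, 0, -0.04], [0, 0, -0.03], [0, 0, -0.01]], angular=[[0, 0, 0], [0, 0, 0], [0, 0, 0], [0, 0, 0], [0, 0, 0], [0, 0, 0], [0, 0, 0], [0, 0, 0]], hand=[0, 0, 0, 0, 0, 0, 0, 0])

```text
clock: 36.6
position: [0.5917, -0.269, 0.2678]
ee_rot: [-0.002, 0.134, 0.991, 0.001]
contact_force: [-0.8, 0.1, -0.5]
width: 0.0207
gripper_force: 39.5
```

>>> carry_out(linear=[[0, 0, -0.004], [0, 0, -0.003], [0, 0, -0.003], [0, 0, -0.002], [0, 0, -0.002], [0, 0, 0], [0, 0, 0]], angular=[[0, 0, 0], [0, 0, 0], [0, 0, 0], [0, 0, 0], [0, 0, 0], [0, 0, 0], [0, 0, 0]], hand=[0, 0, 0, 0, 0, 0, 0])

```text
clock: 37.18
position: [0.5925, -0.2716, 0.2634]
ee_rot: [0.0, 0.135, 0.991, -0.0]
contact_force: [0.3, -0.6, -1.5]
width: 0.0205
gripper_force: 39.5
```

>>> carry_out(linear=[[0, 0, -0.002], [0, 0, 0], [0, 0, 0]], angular=[[0, 0, 0], [0, 0, 0], [0, 0, 0]], hand=[0, 0, 0])

```text
clock: 37.43
position: [0.5924, -0.2715, 0.262]
ee_rot: [-0.0, 0.135, 0.991, 0.0]
contact_force: [0.3, 0.1, -1.8]
width: 0.0206
gripper_force: 39.5
```

>>> carry_out(linear=[[0, 0, -0.002], [0, 0, 0], [0, 0, 0]], angular=[[0, 0, 0], [0, 0, 0], [0, 0, 0]], hand=[0, 0, 0])

```text
clock: 37.68
position: [0.5926, -0.2715, 0.2618]
ee_rot: [0.0, 0.135, 0.991, -0.0]
contact_force: [-1.5, 1.3, 3.7]
width: 0.0205
gripper_force: 40.0
```

>>> carry_out(linear=[[0, 0, 0], [0, 0, 0], [0, 0, 0], [0, 0, 0], [0, 0, 0], [0, 0, 0.03], [0, 0, 0.06], [0, 0, 0.08]], angular=[[0, 0, 0], [0, 0, 0], [0, 0, 0], [0, 0, 0], [0, 0, 0], [0, 0, 0], [0, 0, 0], [0, 0, 0]], hand=[0.4, 0.6, 0.8, 1, 1, 1, 1, 1])

```text
clock: 38.35
position: [0.5916, -0.271, 0.3433]
ee_rot: [-0.004, 0.135, 0.991, 0.002]
contact_force: [0.5, -0.5, 1.0]
width: 0.0859
gripper_force: 0.0
```

>>> carry_out(linear=[[0, 0, 0.08], [-0.04, 0.03, 0.036], [-0.06, 0.06, 0], [-0.06, 0.06, 0], [-0.03, 0.06, 0], [0, 0.03, 0], [0, 0, 0], [0, 0, 0]], angular=[[0, 0, 0], [0, 0, 0], [0, 0, 0], [0, 0, 0], [0, 0, 0], [0, 0, 0], [0, 0, 0], [0, 0, 0]], hand=[1, 1, 1, 1, 1, 1, 1, 1])

```text
clock: 39.02
position: [0.4985, -0.1521, 0.4045]
ee_rot: [0.001, 0.134, 0.991, -0.0]
contact_force: [0.4, -0.5, -0.5]
width: 0.0854
gripper_force: 0.0
```

```bash
python3 - <<'E'
from h import *
st=manip.get_state();print(pose(st))
w=snap('wrist');s=snap('side');c=snap('scene')
v=np.zeros((600,800,3),np.uint8);v[:300,:400]=cv2.resize(w,(400,300));v[:300,400:]=cv2.resize(s[150:450,210:610],(400,300));v[300:,:400]=cv2.resize(c[140:290,180:380],(400,300));
v[300:,400:]=cv2.resize(c[180:405,260:560],(400,300))
cv2.imwrite('pics/mix9.png',v[:,:,::-1])
E
```

```text
(array([ 0.4985, -0.1521,  0.4045]), 'ytool yaw', 1.3016, 'z', array([ 0.0012, -0.0011, -1.    ]))
```

View pics/mix9.png

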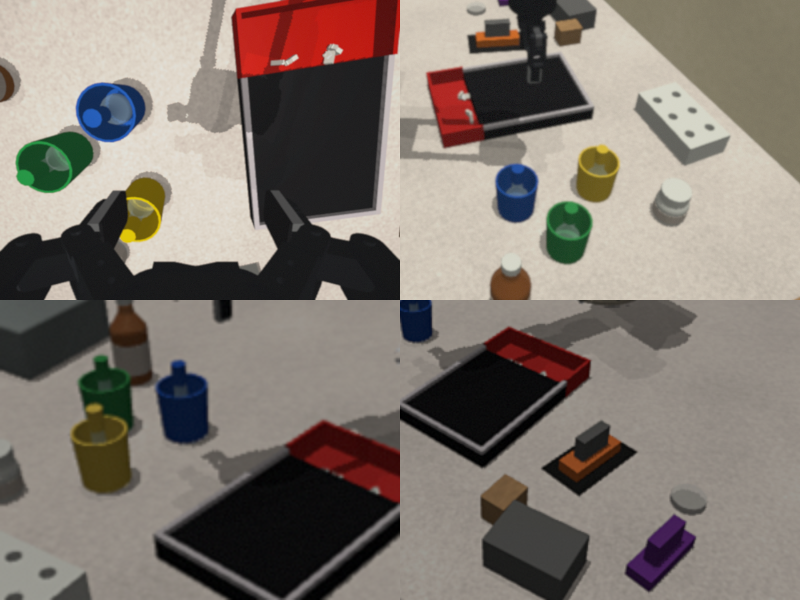

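The three flasks stand in their own pots, at mix (107,108) blue, (45,165) green and (140,215) yellow. The plate is clear with the chips in the tray, and the scraper stands on its pad at (590,460). Handing in.

```bash
python3 -c "
from rig import manip
print(manip.sign_off())"
```

```text
the job is handed in; nothing more can be done
None
```

Job handed in: all four chips are wiped into the tray, the scraper stands centred on its pad, and the green, blue and yellow flasks each stand on the floor of their own pot, with the robot's clock at about 39 s of the 210 s allowed.

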